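# Clamp the round ice mould with its draw latch

## Task

Clamp the round ice mould shut with the draw latch on its top: flip the wire loop over so that its cross bar drops behind the keeper on the other half, then swing the lever back and press it down until it snaps over centre and lies flat, with the loop still hooked. Leave the latch of the square mould as it is.

Things in the scene. Friction and masses are not known exactly. Their poses are not given: they have to be found in the camera images.
- ball_mould: Round split ice mould, bare aluminium, 160 mm across, 60 mm high, fixed. Origin: centre of its underside; x runs along the latch from lever to keeper, z up. In this frame, mm: lever pin along y at x -15, z 74, lugs to z 81. Keeper: plate 26 wide leaning to +x, x 36 to 45, top z 76; hooked bar lies on its +x side at z 66. The keeper's half is sprung 4 mm open (8 N/mm); the latch draws it in.
- ball_lever (a joint): Round mould's lever, rad: steel plate 24 mm wide, 4 thick, tip 57 from the pin. 0: shut on its stop, pointing to the mould's -x, 10 degrees down, tip just above the top face. Grows as it rises; 1.75 upright, more leans to +x; 1.66 to 1.98 at the start. Stays where left (light friction). Loop hooked, dead centre is 0.31: above it resists (under 6 N at the tip), below it pulls shut.
- ball_bar (a point): Centre of the cross bar (steel, 8 mm thick, 44 long, along the mould's y) of the round mould's wire loop, 72 mm from the loop's hinge, which is on the lever 16 mm from the pin. The loop straddles the lever and starts leaning 15 to 35 degrees back (to -x), bar higher than the lever's tip. Pushed to +x past upright it falls by its weight behind the keeper, if the lever is still about upright.
- block_bar (a point): Centre of the loop's bar on the other mould's identical latch, standing up likewise; not to be moved. That mould is square (152 mm sides, 60 high, bare aluminium too) and stands to the left or right of the round one.

How it is judged:
By the outcome, as a careful person would: the job done as asked, in the order asked, and still so for the second after the job is handed in, with the robot touching nothing.
It also fails if it takes over 40 s, if anything falls off the work surface, if the arm or the gripper's body presses on something with over 40 N, if the wrist force passes 120 N, or if a joint passes its speed limit or range.

## Robot

A 6-joint arm with a two-finger parallel gripper is mounted at the origin on the work surface. World frame = base frame: x ahead of the robot, y to its left, z up, the work surface at z = 0. Lengths are in m, angles in degrees, forces in N, time in s.
With the tool pointing down it reaches from about 0.35 to 1 m from the base axis. Payload 7.1 kg.
Tool frame: the origin (TCP) lies midway between the tips of the shut fingers; the grasp point (between the pads) lies 19 mm behind it (manip.grip_point_offset is the z of the grasp point in the tool frame, in m); z points along the fingers, y is the line along which they close (so a half turn about z gives the same grasp; the last joint's range is limited). The gripper opens to 85 mm and grips with 20 to 120 N. Pads are 22 mm wide; open, the fingers measure 114 mm over their backs; the gripper's body (76 mm by 85 mm) begins 54 mm behind the grasp point. The pads swing forward as they close: fully open they stand 13 mm farther back than shut.
Start: joints at [74.427, 24.242, 93.386, -0, 62.372, -1.089], TCP at [0.156, 0.605, 0.231] pointing down, gripper open.
Joint ranges: [-172.04, 172.04], [-51.8, 120.97], [4.93, 147.93], [-75.15, 255.16], [6.16, 154.13], [-145.62, 145.62]. Speed limits (degrees/s): [136.94, 136.94, 172.46, 180, 180, 180].

## Interface

Orientations are given as a 3x3 rotation matrix whose columns are the frame's x, y, z axes.
In Python, from station import manip gives the robot as it stands. The module is installed in compiled form; this text tells all that it offers.
- The arm moves only by the tool carry_out, never from a script. Its argument "commands" is text: rows parted by semicolons, each of 5 numbers parted by spaces: the shift along the tool's x, y, z scaled (see below), then the turn about the tool's z scaled (see below), then the opening, from -1 (shut) to 1 (fully open). In form: tx ty tz twist claw; .... A call has 1 to 5 rows; each row shifts and turns the commanded pose from where the row before left it, along the tool's axes as they then stand; what a row does not reach is not made up. The controller multiplies each number of a shift by 150 mm and each number of a turn by 45 degrees. A row lasts 1/10 s, in which the tool goes at most 50 mm and 8.59 degrees, less where a joint would pass 70% of its speed; a pose out of reach is approached as far as the arm can. A call with a number of a shift or a turn outside -1 to 1 is refused whole. A call with a gripper value outside its range is refused whole. The fingers move at their own pace and stop on an object; "newtons" is the grip in N (left out, the last holds). Time passes only in rows, so rows that do not move let the fingers close. It gives the time, the measured TCP pose, the force, the opening and the grip force at its end, in the units of the state.
- manip.sense(): the state, without advancing time (a new reading comes with each control period).
- manip.read_camera(name): name is "scene" or "side" or "wrist"; returns (picture, depth): 384x512x3 uint8, red, green, blue; 384x512 float32, m along the optical axis (not along the pixel's ray), 0 where there is no reading.
- manip.camera_info(name): a dict with "vertical_fov" (degrees; the focal length in pixels is half the picture's height over the tangent of half this angle, whatever the lens; pixels are square), "cx", "cy" (the principal point, pixels), "extrinsics" (4x4, takes a point from camera to world coordinates). Camera axes: x right, y down, z forward; pixel columns grow to the right and rows downward; lengths in m; the calibration is good to about 2 mm. The wrist camera is an equidistant fisheye: a pixel r from the principal point sees the ray r / f radians off the axis. A picture is of the moment at which its call begins: read the wrist's pose just before it. camera_info takes no time and is no camera call; for the wrist camera it gives the pose at the moment of the call.
- manip.close_job(): hands the job in; it is judged then, once.
The state is a dict: "time_s": time; "q": joint angles; "qvel": joint speeds; "effort": joint torques, N m; "position": TCP position; "orientation": TCP orientation; "force": force on the tool from outside, world axes, zero at the start; "ft_torque": the same for the moment, N m; "grip_width": finger opening in m; "finger_force": force on a finger pad.
Only numpy, scipy, OpenCV 4.12 (cv2) and the standard library are available. Lean on these libraries where they do the work, as an engineer would, in place of code of your own. Each camera call takes 0.05 s, during which the arm holds its last target. There are 200 camera calls.

## Working session

There is one attempt and no reset: what is moved stays moved. The work goes in short steps, Python scripts to look and compute and a tool call to move; the robot and the scene stay as the last step left them, time stands still between calls to the robot, and variables do not carry over. Pictures are saved under pics/ and viewed, at most 10 in all, crops included, and the job is handed in when it is done.

Besides the shell and the picture viewer there is one more tool, called after ">>>" by a JSON object that holds its "fn" and its "kwargs". carry_out: Moves the arm, as the interface text tells. Its arguments: {"type":"object","properties":{"commands":{"type":"string"},"newtons":{"type":"number"}},"required":["commands"]}

```bash
mkdir -p pics; cat > h.py <<'E'
import numpy as np, cv2
from station import manip
def K(n):
    i=manip.camera_info(n); f=192/np.tan(np.radians(i["vertical_fov"]/2)); return f,i["cx"],i["cy"],np.array(i["extrinsics"])
def cloud(n,d):
    f,cx,cy,E=K(n); v,u=np.mgrid[:384,:512]
    P=np.stack([(u-cx)/f*d,(v-cy)/f*d,d],-1); W=P@E[:3,:3].T+E[:3,3]; W[d==0]=np.nan; return W
def proj(n,p):
    f,cx,cy,E=K(n); q=E[:3,:3].T@(np.array(p)-E[:3,3]); return cx+f*q[0]/q[2],cy+f*q[1]/q[2]
def ray(n,u,v):
    f,cx,cy,E=K(n); return E[:3,3],E[:3,:3]@np.array([(u-cx)/f,(v-cy)/f,1])
E
python3 - <<'E'
from h import *
for n in("scene","side"):
    p,d=manip.read_camera(n); np.savez(n,p=p,d=d); W=cloud(n,d)
    cv2.imwrite(f"pics/{n}0.png",cv2.resize(p[...,::-1],(768,576)))
    print(n,np.round(K(n)[3],3).tolist(),K(n)[0])
    z=W[...,2]; m=(z>.065)&(z<.22)&(W[...,0]>.2)
    k,l,s,c=cv2.connectedComponentsWithStats(m.astype(np.uint8))
    for i in range(1,k):
        if s[i,4]>25: print(s[i],np.nanmean(W[l==i],0).round(3),np.nanmin(W[l==i],0).round(3),np.nanmax(W[l==i],0).round(3))
E
```

```text
scene [[0.491, 0.522, -0.698, 1.214], [0.871, -0.289, 0.397, -0.389], [0.005, -0.803, -0.597, 0.629], [0.0, 0.0, 0.0, 1.0]] 473.74186166648667
[ 421   80   44   66 2024] [0.584 0.449 0.134] [0.535 0.424 0.065] [0.613 0.503 0.202]
[316 120  21  52 347] [0.543 0.157 0.113] [0.511 0.128 0.065] [0.563 0.183 0.161]
[507 126   5  20  64] [0.666 0.597 0.078] [0.645 0.583 0.065] [0.684 0.623 0.097]
[214 130  34  26 630] [0.373 0.018 0.079] [ 0.33  -0.019  0.065] [0.411 0.056 0.092]
[350 164   7  10  30] [0.587 0.201 0.071] [0.574 0.191 0.065] [0.596 0.213 0.076]
[123 167  28  59 640] [ 0.52  -0.246  0.112] [ 0.488 -0.267  0.065] [ 0.541 -0.217  0.161]
[259 181  20  16 244] [0.566 0.005 0.076] [ 0.544 -0.013  0.066] [0.584 0.027 0.08 ]
[ 361  225   47   40 1099] [0.803 0.092 0.08 ] [0.763 0.054 0.065] [0.84  0.129 0.092]
[105 229  15  10  32] [ 0.546 -0.303  0.073] [ 0.533 -0.311  0.066] [ 0.555 -0.293  0.077]
[   0  234   30   85 1621] [ 0.629 -0.465  0.116] [ 0.589 -0.495  0.065] [ 0.645 -0.45   0.181]
side [[-0.962, -0.159, 0.22, 0.397], [-0.271, 0.622, -0.734, 0.606], [-0.02, -0.766, -0.6
[... 502 characters left out ...]
0.407 -0.512  0.07 ]
[409  93  23   8  31] [ 0.237 -0.535  0.067] [ 0.202 -0.577  0.065] [ 0.267 -0.514  0.069]
[301 108  26  30 404] [ 0.516 -0.247  0.108] [ 0.482 -0.303  0.065] [ 0.553 -0.215  0.159]
[131 185  38  31 682] [0.799 0.095 0.079] [0.762 0.056 0.065] [0.837 0.132 0.09 ]
[261 187  18  15 214] [0.56  0.011 0.075] [ 0.541 -0.011  0.065] [0.58  0.028 0.078]
[342 195  39  34 756] [0.369 0.021 0.08 ] [ 0.332 -0.018  0.065] [0.407 0.059 0.09 ]
[249 204  28  57 500] [0.535 0.165 0.116] [0.506 0.132 0.065] [0.56  0.186 0.161]
[225 256  10  13  46] [0.583 0.205 0.072] [0.572 0.191 0.065] [0.594 0.215 0.075]
[133 364  61  20 863] [0.564 0.457 0.187] [0.541 0.429 0.139] [0.586 0.476 0.203]
```

View pics/scene0.png

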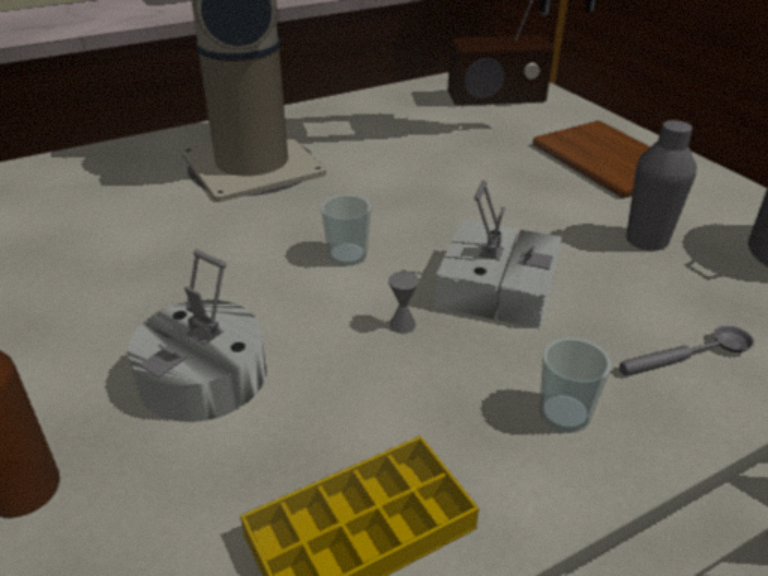

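View pics/side0.png

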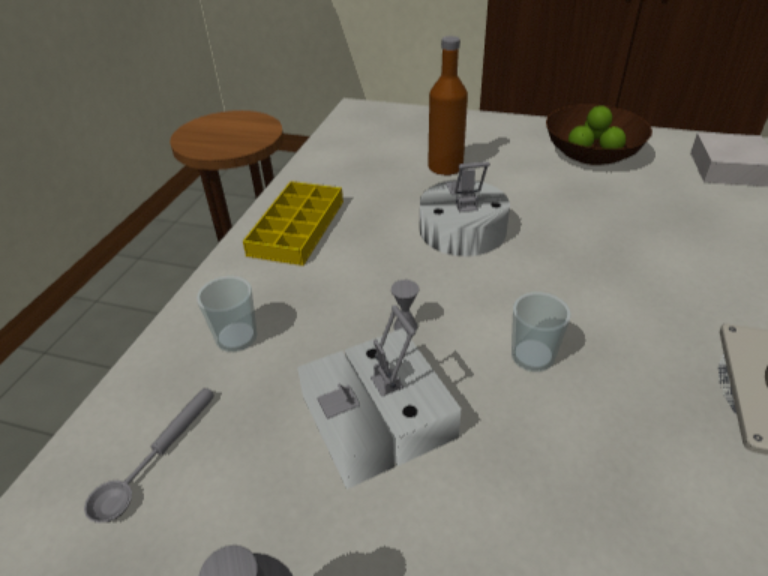

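The scene view shows the round mould at about (197,355), its loop bar from (195,253) to (224,265) and its keeper at (165,360). The side view shows the same bar at (461,167)-(487,165). The square mould, to the robot's left, stays alone.

```bash
python3 - <<'E'
from h import *
T=[];B=[];Kp=[];S={}
for n in("scene","side"):
    z=np.load(n+".npz"); W=cloud(n,z["d"]); X=W.reshape(-1,3)
    X=X[(np.hypot(X[:,0]-.53,X[:,1]+.265)<.12)&(X[:,2]>.05)]
    t=X[(X[:,2]>.054)&(X[:,2]<.064)]; c,r=cv2.minEnclosingCircle(t[:,:2].astype(np.float32)); print(n,"circ",np.round(c,4),round(r,4),t.shape)
    T.append(t)
    b=X[X[:,2]>X[:,2].max()-.010]; print("bar",b.mean(0).round(4),b.min(0).round(4),b.max(0).round(4),len(b))
    v=np.linalg.svd(b[:,:2]-b[:,:2].mean(0))[2][0]; print("bardir",np.degrees(np.arctan2(v[1],v[0])))
    k=X[(X[:,2]>.066)]; 
    h=k[k[:,2]<.079]; 
    m=h[np.hypot(h[:,0]-.546,h[:,1]+.303)<.025]; print("keeper",m.mean(0).round(4) if len(m) else None,len(m))
    if len(m)>3: v=np.linalg.svd(m[:,:2]-m[:,:2].mean(0))[2][0]; print("kdir",np.degrees(np.arctan2(v[1],v[0])))
    for lo in np.arange(.064,.17,.008):
        q=k[(k[:,2]>=lo)&(k[:,2]<lo+.008)]
        if len(q): print(round(lo,3),q.mean(0).round(3),len(q))
c,r=cv2.minEnclosingCircle(np.vstack(T)[:,:2].astype(np.float32)); print("both",c,r)
for n,b in(("scene",(70,150,180,290)),("side",(270,95,350,175))):
    pass
p=np.load("scene.npz")["p"][155:285,75:190,::-1]; q=np.load("side.npz")["p"][100:175,265:350,::-1]
cv2.imwrite("pics/c1.png",np.hstack([cv2.resize(p,(460,520),interpolation=3),cv2.resize(q,(340,520),interpolation=3)]))
E
```

```text
scene circ [ 0.5257 -0.266 ] 0.0821 (3721, 3)
bar [ 0.5114 -0.2288  0.1576] [ 0.4878 -0.2412  0.1519] [ 0.5329 -0.2167  0.1611] 109
bardir 25.39219347813641
keeper [ 0.5458 -0.3028  0.0735] 31
kdir 31.870626622624034
0.064 [ 0.528 -0.262  0.069] 32
0.072 [ 0.529 -0.263  0.076] 122
0.08 [ 0.522 -0.254  0.083] 38
0.088 [ 0.523 -0.254  0.092] 61
0.096 [ 0.525 -0.252  0.1  ] 50
0.104 [ 0.528 -0.25   0.108] 40
0.112 [ 0.522 -0.251  0.116] 50
0.12 [ 0.521 -0.249  0.124] 56
0.128 [ 0.518 -0.248  0.131] 55
0.136 [ 0.511 -0.236  0.14 ] 24
0.144 [ 0.512 -0.231  0.148] 26
0.152 [ 0.512 -0.229  0.157] 98
0.16 [ 0.506 -0.231  0.16 ] 9
side circ [ 0.5224 -0.2656] 0.0829 (1352, 3)
bar [ 0.5048 -0.2256  0.1553] [ 0.4824 -0.2393  0.1489] [ 0.5288 -0.2148  0.1589] 69
bardir 24.929564558028627
keeper [ 0.5466 -0.2978  0.07  ] 13
kdir -159.35968469526912
0.064 [ 0.526 -0.263  0.069] 30
0.072 [ 0.518 -0.251  0.076] 61
0.08 [ 0.517 -0.25   0.085] 31
0.088 [ 0.518 -0.251  0.091] 42
0.096 [ 0.519 -0.251  0.1  ] 34
0.104 [ 0.517 -0.252  0.108] 34
0.112 [ 0.518 -0.251  0.116] 38
0.12 [ 0.515 -0.253  0.124] 36
0.128 [ 0.509 -0.239  0.132] 12
0.136 [ 0.508 -0.231  0.14 ] 8
0.144 [ 0.507 -0.228  0.148] 11
0.152 [ 0.506 -0.225  0.156] 64
both (0.5258092284202576, -0.26435235142707825) 0.08301970362663269
```

View pics/c1.png

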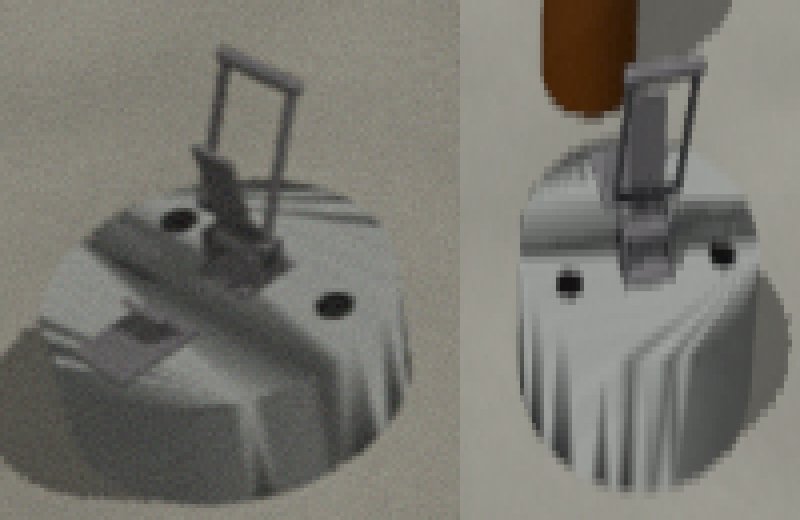

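```bash
cat >> h.py <<'E'
O=np.array([.5245,-.2655,0]); a=np.radians(-65); M=np.array([[np.cos(a),-np.sin(a),0],[np.sin(a),np.cos(a),0],[0,0,1]])
def m2w(x,y,z): return O+M@(np.array([x,y,z])/1000)
def st():
    s=manip.sense(); R=np.array(s["orientation"]); p=np.array(s["position"])
    print("t",s["time_s"],"mould mm",((p-O)@M*1000).round(1),"F mould",(np.array(s["force"])@M).round(1),"w",s["grip_width"],"yaw x",np.degrees(np.arctan2(R[1,0],R[0,0])).round(1),"q",np.round(s["q"],1))
    return p,R
def to(w):
    p,R=st(); d=R.T@(np.array(w)-p); print("scaled",(d/.15).round(3)," rows>=",np.ceil(np.linalg.norm(d)/.05))
E
python3 - <<'E'
from h import *
p,R=st(); print(R.round(3)); print(m2w(-75,0,230))
E
```

```text
t 0.1 mould mm [-944.3   33.9  230.6] F mould [0.6 0.5 0.1] w 0.08532724203976413 yaw x 165.5 q [74.4 24.3 93.4 -0.  62.4 -1.1]
[[-0.968  0.25  -0.   ]
 [ 0.25   0.968 -0.001]
 [-0.    -0.001 -1.   ]]
[ 0.49280363 -0.19752692  0.23      ]
```

>>> {"fn": "carry_out", "kwargs": {"commands": "0 0 -0.04 0.187 -1; 0 0 -0.04 0.187 -1; 0 0 -0.04 0.187 -1; 0 0 -0.04 0.187 -1; 0 0 -0.04 0.187 -1"}}

```text
time_s: 0.6
position: [0.1562, 0.6048, 0.2611]
orientation: [[-0.546, 0.838, -0.0], [0.838, 0.546, -0.001], [-0.001, -0.001, -1.0]]
force: [0.4, 0.1, -0.1]
grip_width: 0.0124
finger_force: 0.0
```

>>> {"fn": "carry_out", "kwargs": {"commands": "0 0 0 0.187 -1; 0 0 0 0 -1"}}

```text
time_s: 0.8
position: [0.1563, 0.6049, 0.2611]
orientation: [[-0.422, 0.907, -0.0], [0.907, 0.422, -0.0], [-0.0, -0.0, -1.0]]
force: [0.2, -0.2, 0.8]
grip_width: -0.0003
finger_force: 0.0
```

```bash
python3 - <<'E'
from h import *
to([.42,.2,.26]); p,R=st(); print((R.T@(m2w(-75,0,260)-np.array([.42,.2,.26]))/.15).round(3))
E
```

```text
t 0.8 mould mm [-944.5   34.1  261.1] F mould [0.2 0.1 0.8] w -0.00032705797877761295 yaw x 115.0 q [74.4 22.5 91.9 -0.  65.7 49.5]
scaled [-3.189  0.455  0.008]  rows>= 10.0
t 0.8 mould mm [-944.5   34.1  261.1] F mould [0.2 0.1 0.8] w -0.00032705797877761295 yaw x 115.0 q [74.4 22.5 91.9 -0.  65.7 49.5]
[-2.608e+00 -6.780e-01  1.000e-03]
```

>>> {"fn": "carry_out", "kwargs": {"commands": "-0.32 0.046 0 0 -1; -0.32 0.046 0 0 -1; -0.32 0.046 0 0 -1; -0.32 0.046 0 0 -1; -0.32 0.046 0 0 -1"}}

```text
time_s: 1.3
position: [0.2896, 0.4004, 0.261]
orientation: [[-0.428, 0.904, -0.0], [0.904, 0.428, -0.0], [-0.0, -0.0, -1.0]]
force: [0.2, -0.4, 0.0]
grip_width: -0.0006
finger_force: 0.0
```

>>> {"fn": "carry_out", "kwargs": {"commands": "-0.32 0.046 0 0 -1; -0.32 0.046 0 0 -1; -0.32 0.046 0 0 -1; -0.32 0.046 0 0 -1; -0.32 0.046 0 0 -1"}}

```text
time_s: 1.8
position: [0.4224, 0.1975, 0.2613]
orientation: [[-0.427, 0.904, -0.0], [0.904, 0.427, 0.0], [0.0, -0.0, -1.0]]
force: [1.1, 0.5, 0.7]
grip_width: 0.0002
finger_force: 0.0
```

>>> {"fn": "carry_out", "kwargs": {"commands": "-0.29 -0.07 0 0 -1; -0.29 -0.07 0 0 -1; -0.29 -0.07 0 0 -1; -0.29 -0.07 0 0 -1; 0 0 0 0 -1"}}

```text
time_s: 2.3
position: [0.458, 0.0198, 0.2612]
orientation: [[-0.422, 0.907, 0.0], [0.907, 0.422, -0.001], [-0.001, -0.0, -1.0]]
force: [-0.3, 0.6, 0.0]
grip_width: -0.0002
finger_force: 0.0
```

```bash
python3 - <<'E'
from h import *
to(m2w(-80,0,200))
E
```

```text
t 2.3 mould mm [-286.6   60.3  261.2] F mould [-0.6 -0.1  0. ] w -0.00015084236838534362 yaw x 115.0 q [ 1.00e+00  7.70e+00  1.12e+02 -1.00e-01  6.02e+01 -2.39e+01]
scaled [-1.377 -0.401  0.41 ]  rows>= 5.0
```

>>> {"fn": "carry_out", "kwargs": {"commands": "-0.28 -0.08 0.08 0 -1; -0.28 -0.08 0.08 0 -1; -0.28 -0.08 0.08 0 -1; -0.28 -0.08 0.08 0 -1; -0.257 -0.08 0.08 0 -1"}}

```text
time_s: 2.8
position: [0.4906, -0.1897, 0.2007]
orientation: [[-0.427, 0.904, -0.0], [0.904, 0.427, 0.0], [0.0, 0.0, -1.0]]
force: [0.2, 1.5, -0.4]
grip_width: -0.0001
finger_force: 0.0
```

>>> {"fn": "carry_out", "kwargs": {"commands": "0 0 0.12 0 -1; 0 0 0.13 0 -1; 0 0 0.13 0 -1; 0 0 0 0 -1"}}

```text
time_s: 3.2
position: [0.4886, -0.1873, 0.1418]
orientation: [[-0.426, 0.905, -0.005], [0.905, 0.426, 0.002], [0.004, -0.004, -1.0]]
force: [-0.3, -0.7, -0.1]
grip_width: 0.0
finger_force: 0.0
```

```bash
python3 - <<'E'
from h import *
st(); o=[]
for n,(u,v,w,h) in(("scene",(70,110,150,180)),("side",(250,60,130,130))):
    p,d=manip.read_camera(n); o.append(cv2.resize(p[v:v+h,u:u+w,::-1],(int(w*560/h)if n=="scene" else 330,560)[:2] if n=="side" else (466,560),interpolation=3))
cv2.imwrite("pics/c2.png",np.hstack(o))
E
```

```text
t 3.2 mould mm [-86.1   0.6 141.8] F mould [ 0.5 -0.5 -0.1] w 4.483498506531898e-05 yaw x 115.2 q [-22.3  23.3 109.6   0.   47.4 -47.5]
```

View pics/c2.png

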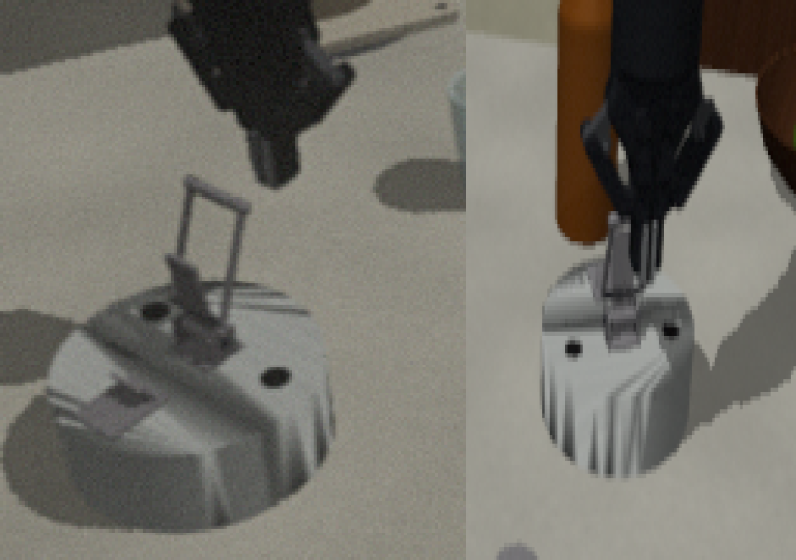

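The fingertips (scene crop 275,180) stand behind the bar (190,182)-(245,210), centred on it. Pushing now.

>>> {"fn": "carry_out", "kwargs": {"commands": "-0.07 0 0 0 -1; -0.07 0 0 0 -1; -0.07 0 0 0 -1; -0.07 0 0 0 -1; -0.07 0 0 0 -1"}}

```text
time_s: 3.8
position: [0.5132, -0.2373, 0.1446]
orientation: [[-0.423, 0.906, 0.001], [0.906, 0.423, -0.0], [-0.0, 0.0, -1.0]]
force: [-0.2, -0.5, -0.1]
grip_width: 0.0002
finger_force: 0.0
```

>>> {"fn": "carry_out", "kwargs": {"commands": "-0.06 0 0 0 -1; -0.06 0 0 0 -1; -0.06 0 0 0 -1; -0.05 0 0 0 -1; 0 0 0 0 -1"}}

```text
time_s: 4.3
position: [0.5277, -0.2683, 0.1443]
orientation: [[-0.423, 0.906, 0.001], [0.906, 0.423, -0.0], [-0.001, 0.0, -1.0]]
force: [-0.5, 0.1, -0.7]
grip_width: 0.0004
finger_force: 0.0
```

```bash
cat >> h.py <<'E'
def look(name):
    st(); o=[]
    for n,(u,v,w,h),s in(("scene",(70,110,150,180),(466,560)),("side",(260,80,100,100),(330,560))):
        p,d=manip.read_camera(n); np.savez(n,p=p,d=d); o.append(cv2.resize(p[v:v+h,u:u+w,::-1],s,interpolation=3))
        X=cloud(n,d).reshape(-1,3); Y=(X-O)@M*1000; Y=Y[(abs(Y[:,1])<30)&(abs(Y[:,0])<75)&(Y[:,2]>66)]
        print(n,[(int(x),*np.round(np.nanpercentile(Y[(Y[:,0]>=x)&(Y[:,0]<x+8)][:,2],[50,100])).astype(int)) for x in range(-75,75,8) if ((Y[:,0]>=x)&(Y[:,0]<x+8)).sum()>3])
    cv2.imwrite(f"pics/{name}.png",np.hstack(o))
E
python3 -c "
from h import *
look('c3')"
```

```text
t 4.3 mould mm [  3.9   1.7 144.3] F mould [-0.2 -0.4 -0.7] w 0.0003508397095274837 yaw x 115.0 q [-28.1  27.9 101.1  -0.   51.  -53.1]
scene [(-75, np.int64(438), np.int64(446)), (-35, np.int64(317), np.int64(353)), (-27, np.int64(317), np.int64(386)), (-19, np.int64(86), np.int64(325)), (-11, np.int64(104), np.int64(320)), (-3, np.int64(168), np.int64(405)), (5, np.int64(177), np.int64(409)), (13, np.int64(223), np.int64(414)), (21, np.int64(317), np.int64(467)), (29, np.int64(363), np.int64(467)), (37, np.int64(373), np.int64(467)), (45, np.int64(440), np.int64(467)), (53, np.int64(440), np.int64(467)), (61, np.int64(439), np.int64(468)), (69, np.int64(447), np.int64(468))]
side [(-43, np.int64(350), np.int64(403)), (-35, np.int64(342), np.int64(403)), (-27, np.int64(317), np.int64(398)), (-19, np.int64(204), np.int64(385)), (-11, np.int64(213), np.int64(323)), (-3, np.int64(185), np.int64(212)), (5, np.int64(198), np.int64(208)), (13, np.int64(193), np.int64(209)), (29, np.int64(71), np.int64(76)), (37, np.int64(70), np.int64(73)), (45, np.int64(67), np.int64(69))]
```

View pics/c3.png

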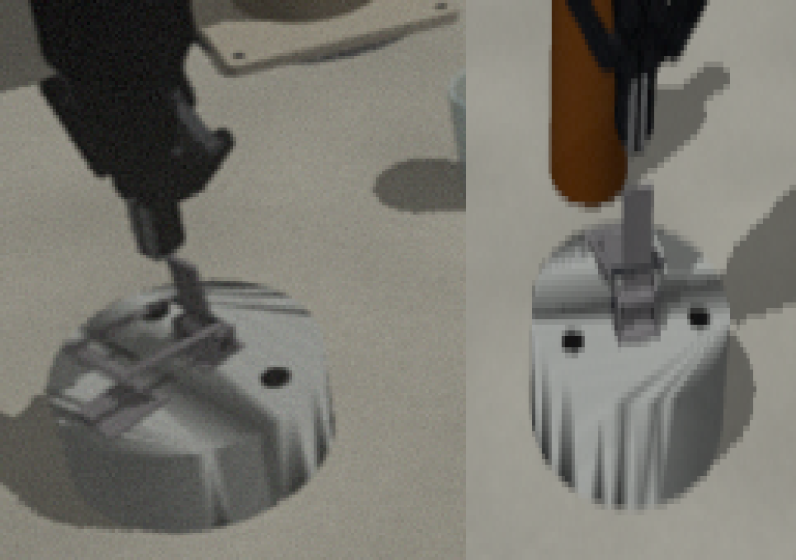

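The loop now lies flat over the keeper: its bar is at (50,395)-(110,435) in the scene crop, past the keeper. The lever is upright at (190,285). Next I go round to the +x side of the lever.

>>> {"fn": "carry_out", "kwargs": {"commands": "-0.07 -0.01 0 0 -1; -0.07 0 0 0 -1; 0 0 0.08 0 -1; 0 0 0.08 0 -1; 0 0 0 0 -1"}}

```text
time_s: 4.9
position: [0.533, -0.2861, 0.1176]
orientation: [[-0.423, 0.906, -0.004], [0.906, 0.423, 0.002], [0.004, -0.003, -1.0]]
force: [0.2, 0.5, -0.7]
grip_width: -0.0
finger_force: 0.0
```

>>> {"fn": "carry_out", "kwargs": {"commands": "0.06 0 0 0 -1; 0.06 0 0 0 -1; 0.06 0 0 0 -1; 0.04 0 0.003 0 -1; 0.04 0 0.004 0 -1"}}

```text
time_s: 5.4
position: [0.5182, -0.2511, 0.1197]
orientation: [[-0.423, 0.906, 0.001], [0.906, 0.423, -0.0], [-0.001, 0.0, -1.0]]
force: [0.1, -0.7, -0.5]
grip_width: -0.0002
finger_force: 0.3
```

>>> {"fn": "carry_out", "kwargs": {"commands": "0.035 0 0.013 0 -1; 0.035 0 0.014 0 -1; 0.033 0 0.023 0 -1; 0.033 0 0.024 0 -1; 0 0 0 0 -1"}}

```text
time_s: 5.9
position: [0.5091, -0.2326, 0.1076]
orientation: [[-0.423, 0.906, -0.001], [0.906, 0.423, 0.001], [0.001, -0.001, -1.0]]
force: [0.5, -0.4, 0.9]
grip_width: -0.0001
finger_force: 0.3
```

```bash
python3 -c "
from h import *
look('c4')"
```

```text
t 5.9 mould mm [-36.3  -0.  107.6] F mould [0.6 0.3 0.9] w -0.0001342910904915409 yaw x 115.0 q [-25.8  28.8 106.1   0.   45.1 -50.8]
scene [(-75, np.int64(281), np.int64(317)), (-67, np.int64(281), np.int64(354)), (-59, np.int64(281), np.int64(450)), (-51, np.int64(172), np.int64(450)), (-43, np.int64(158), np.int64(450)), (-35, np.int64(145), np.int64(450)), (-27, np.int64(189), np.int64(451)), (-19, np.int64(328), np.int64(450)), (-11, np.int64(339), np.int64(451)), (-3, np.int64(345), np.int64(454)), (5, np.int64(417), np.int64(455)), (13, np.int64(415), np.int64(454)), (21, np.int64(413), np.int64(448)), (29, np.int64(409), np.int64(435)), (37, np.int64(70), np.int64(77)), (45, np.int64(68), np.int64(71))]
side [(-75, np.int64(308), np.int64(395)), (-67, np.int64(304), np.int64(397)), (-59, np.int64(196), np.int64(381)), (-51, np.int64(185), np.int64(376)), (-43, np.int64(150), np.int64(367)), (-35, np.int64(127), np.int64(365)), (-27, np.int64(73), np.int64(170)), (-19, np.int64(81), np.int64(279)), (29, np.int64(68), np.int64(71)), (37, np.int64(70), np.int64(74))]
```

View pics/c4.png

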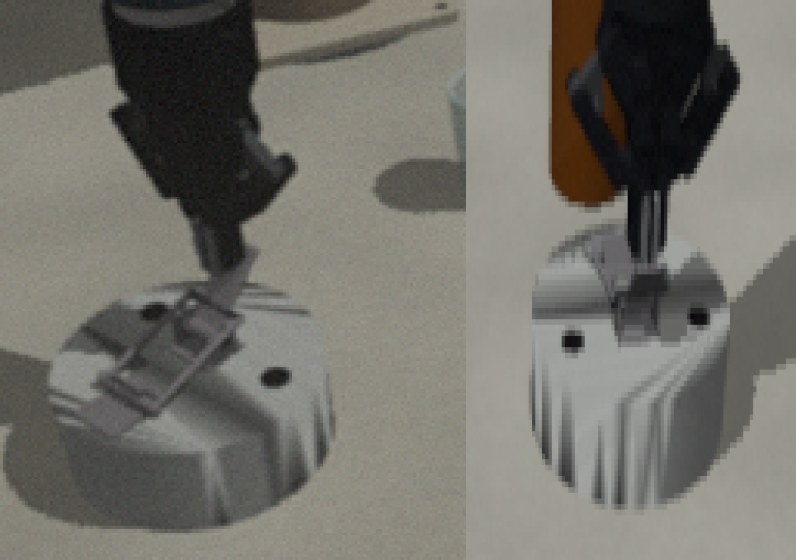

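The lever now leans back about 45° under the fingertips. The loop's bar shows at (98,380)-(150,410) in the scene crop, so I check by projection whether it is hooked on the keeper.

```bash
python3 - <<'E'
from h import *
u0,v0,s=90,215,10
p=np.load("scene.npz")["p"][v0:v0+55,u0:u0+75,::-1]; im=cv2.resize(p,None,fx=s,fy=s,interpolation=2)
def pt(q): a=proj("scene",m2w(*q)); return tuple(int((c-o+.5)*s) for c,o in zip(a,(u0,v0)))
for q,c in (((49,0,66),(0,0,255)),((33,0,66),(0,255,0)),((40,0,80),(255,0,0))):
    cv2.line(im,pt((q[0],-22,q[2])),pt((q[0],22,q[2])),c,1)
cv2.polylines(im,[np.array([pt((36,-13,62)),pt((45,-13,76)),pt((45,13,76)),pt((36,13,62))])],True,(0,255,255),1)
cv2.imwrite("pics/c5.png",im)
E
```

```text
(no output)
```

View pics/c5.png

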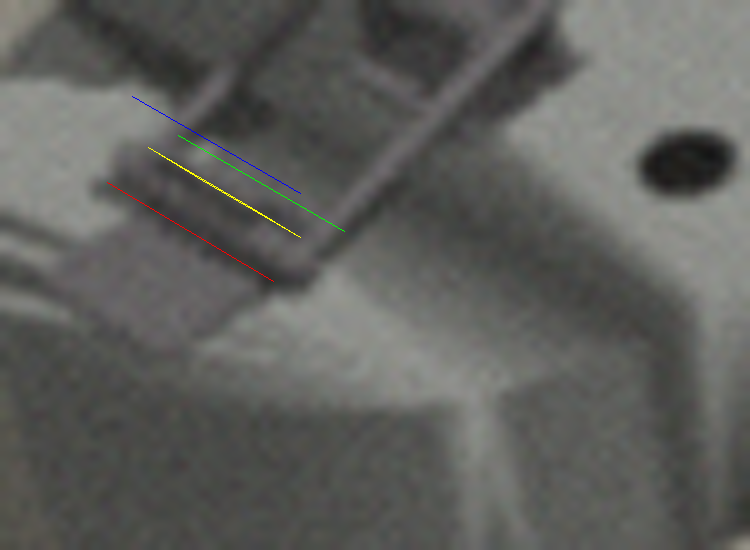

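The bar sits on the hooked line (red), on the keeper's far side. Continuing the swing.

>>> {"fn": "carry_out", "kwargs": {"commands": "0.023 0 0.028 0 -1; 0.024 0 0.029 0 -1; 0.036 0 0.033 0 -1; 0.037 0 0.034 0 -1; 0 0 0 0 -1"}}

```text
time_s: 6.5
position: [0.5006, -0.2157, 0.0884]
orientation: [[-0.423, 0.906, -0.003], [0.906, 0.423, 0.002], [0.003, -0.002, -1.0]]
force: [-0.7, 0.1, -0.6]
grip_width: -0.0002
finger_force: 0.0
```

>>> {"fn": "carry_out", "kwargs": {"commands": "0.04 0 0.043 0 -1; 0.04 0 0.043 0 -1; 0.027 0 0.02 0 -1; 0 0 0.02 0 -1; 0 0 0 0 -1"}}

```text
time_s: 7.0
position: [0.4949, -0.2021, 0.0702]
orientation: [[-0.423, 0.906, -0.001], [0.906, 0.423, 0.0], [0.001, -0.001, -1.0]]
force: [0.2, 0.6, 0.6]
grip_width: -0.0003
finger_force: 0.0
```

```bash
python3 -c "
from h import *
look('c6')" | head -1
```

```text
t 7.0 mould mm [-69.9  -0.   70.2] F mould [-0.5  0.4  0.6] w -0.00033266811570143936 yaw x 115.0 q [-23.5  30.8 110.    0.   39.2 -48.5]
```

View pics/c6.png

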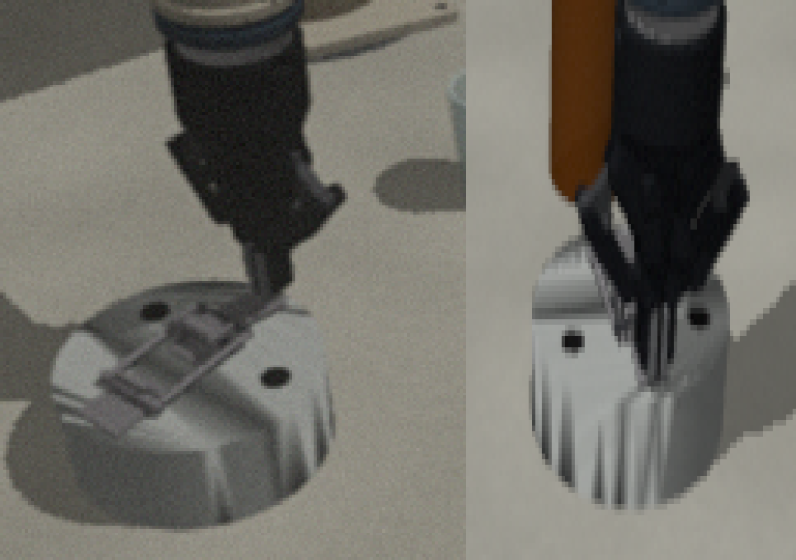

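The lever lies nearly flat at (265,310) with the loop still hooked at (98,380). I press a little more to confirm the stop.

>>> {"fn": "carry_out", "kwargs": {"commands": "0 0 0.015 0 -1; 0 0 0.01 0 -1; 0 0 0 0 -1"}}

```text
time_s: 7.4
position: [0.4956, -0.2027, 0.0674]
orientation: [[-0.423, 0.906, 0.001], [0.906, 0.423, -0.0], [-0.001, 0.001, -1.0]]
force: [-1.0, -0.6, 5.1]
grip_width: 0.0005
finger_force: 2.9
```

>>> {"fn": "carry_out", "kwargs": {"commands": "0 0 0.015 0 -1; 0 0 0.01 0 -1; 0 0 0 0 -1"}}

```text
time_s: 7.7
position: [0.4959, -0.2028, 0.066]
orientation: [[-0.423, 0.906, 0.002], [0.906, 0.423, -0.001], [-0.001, 0.001, -1.0]]
force: [-8.9, 3.2, 34.5]
grip_width: -0.0002
finger_force: 17.2
```

>>> {"fn": "carry_out", "kwargs": {"commands": "0 0 -0.1 0 -1; 0 0 -0.25 0 -1; 0 0 -0.25 0 -1; 0.3 0 -0.1 0 -1; 0.3 0 0 0 -1"}}

```text
time_s: 8.2
position: [0.4588, -0.1212, 0.1707]
orientation: [[-0.421, 0.907, 0.006], [0.907, 0.421, -0.002], [-0.004, 0.005, -1.0]]
force: [1.0, 1.1, -0.4]
grip_width: -0.0003
finger_force: 0.0
```

```bash
python3 -c "
from h import *
look('c7')"
```

```text
t 8.2 mould mm [-158.5    1.4  170.7] F mould [-0.6  1.4 -0.4] w -0.0002858553666184228 yaw x 114.9 q [-16.2  16.7 115.    0.   48.  -41.1]
scene [(-75, np.int64(67), np.int64(68)), (-67, np.int64(67), np.int64(69)), (-59, np.int64(68), np.int64(71)), (-51, np.int64(70), np.int64(71)), (-43, np.int64(71), np.int64(73)), (-35, np.int64(73), np.int64(75)), (-27, np.int64(74), np.int64(81)), (-19, np.int64(78), np.int64(82)), (-11, np.int64(74), np.int64(82)), (-3, np.int64(70), np.int64(72)), (5, np.int64(69), np.int64(72)), (13, np.int64(69), np.int64(71)), (21, np.int64(68), np.int64(71)), (29, np.int64(68), np.int64(71)), (37, np.int64(69), np.int64(78)), (45, np.int64(69), np.int64(70))]
side [(-67, np.int64(67), np.int64(68)), (-59, np.int64(67), np.int64(70)), (-51, np.int64(68), np.int64(70)), (-43, np.int64(69), np.int64(72)), (-35, np.int64(71), np.int64(79)), (-27, np.int64(73), np.int64(80)), (-19, np.int64(76), np.int64(80)), (-11, np.int64(70), np.int64(79)), (-3, np.int64(68), np.int64(70)), (5, np.int64(68), np.int64(71)), (13, np.int64(68), np.int64(69)), (21, np.int64(68), np.int64(68)), (29, np.int64(68), np.int64(74)), (37, np.int64(70), np.int64(74))]
```

View pics/c7.png

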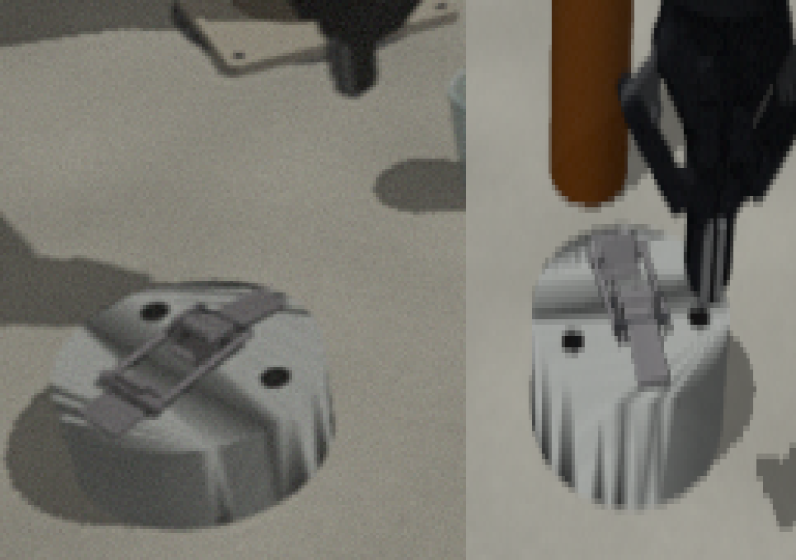

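The lever lies flat, sloping down 10° towards its tip at (285,300). The loop is still hooked over the keeper, with its bar at (105,380)-(155,410). The tool is clear of everything.

```bash
python3 -c "
from h import *
print(manip.close_job())"
```

```text
the job is handed in; nothing more can be done
None
```

The round mould's latch is shut: the lever snapped flat onto its stop with the loop still hooked on the keeper, the square mould was not touched, and I handed the job in at about 8 s of the 40 s limit.

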